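# Lock the jar holder and unscrew the tight cap

## Task

The jar stands in a swivel holder that turns freely until it is locked: take the round-headed pin from the wooden rack, push it down through the lined-up holes of the fork and lug until its head sits fully on the fork, and leave it there. Then unscrew the jar's tight brass cap anticlockwise (seen from above) just until its threads let go, and finish holding the cap level in the gripper, straight above the jar's mouth and a few centimetres clear of it; do not put it down. Leave all the other things on the counter, and the other pin, where they are.

Things in the scene. Friction and masses are not known exactly. Their poses are not given: they have to be found in the camera images.
- holder: black cast-iron jar holder, fixed. Origin on the counter under the jar's axis, z up. A fork stands on its -y side, 120 mm from the jar's axis: two level plates 44 x 50 mm, 10 mm thick, with tops at 40 and 68 mm; a web 14 mm thick joins them on the far (-y) side, no higher than 68 mm
- fork_hole (a point): centre of the 15 mm hole in the fork's upper plate, at its top face, 68 mm above the counter; z up. The hole goes straight down through the upper plate, the lug of the jar's cradle (10 mm thick) and the lower plate, all 15 mm wide and lined up at the start
- jar (a joint): turn of the jar's cradle, lug and jar about the vertical jar axis, rad, anticlockwise from above positive; 0 (the start) = lug hole lined up with the fork holes. It turns almost freely (0.08 N m) unless the pin locks it; locked it has about 0.02 rad of play
- pin: steel pin with a plain round head, standing head up in the rack. 12 mm shank, 46 mm long with a tapered nose (6 mm at the tip); head 22 mm across and 28 mm tall. 0.12 kg. Origin at the tip of the nose, z up along the pin towards the head. In the rack its head rests on the rack's top
- pin_shoulder (a point): centre of the underside of the pin's head, 46 mm above its tip, where shank meets head; fully home it lies at fork_hole
- rack: fixed wooden block 150 (x) x 46 (y) x 50 mm high, origin under its centre; holes at x = -45 and +45 mm each hold a pin, which one is where varies. Axis x runs along the row
- eye_pin: the other pin in the rack, same shank but with an upright ring (32 mm wide) for a head; not needed, leave it. Origin at the tip of its nose
- jar_mouth (a point): mouth centre of the clear glass jar (76 mm across), 100 mm above the counter, z up. Two thread ridges on its neck; this +x and -x (the jar's x) point through the gaps between them. At first the cap's x lies 1.36 to 1.82 rad clockwise of the jar's x (either end): 0.8 to 1.26 rad anticlockwise frees it; a stop blocks the turn 0.55 rad past the jar's x
- cap: round ribbed brass cap, 60 mm across, 38.5 mm tall, 0.16 kg, upper 20 mm solid; origin at its lower rim's centre (84 mm up at first), z up. Inner lugs along its +x and -x (dark dots on top). A springy seal holds it tight (20 N, up to 0.4 N m to turn); it rises 2 mm per rad of anticlockwise turn. It is free when its x is within 0.55 rad of the jar's x, then lifts straight off
- deck_plate: brass deck plate, disc 110 mm across, 9 mm thick; leave alone. Origin under its centre
- socket0: bronze rowlock socket, 60 mm flange with an upright 27 mm tube, 42 mm tall; leave alone
- socket1: same, another one; leave alone
- socket2: same, another one; leave alone
- lens: green-glass anchor light lens, 80 mm across, 46 mm tall; leave alone
- screwdriver: screwdriver lying on the counter; leave alone
Things that resemble listed ones, but are neither listed nor needed, are in the scene too. Leave any turquoise look-alike of the pin alone.

How it is judged:
On the way, in this order (a step that is already met when the one before it is completed fails the run):
1. the round-headed pin is fully home through fork and lug, with the cap still screwed on (horizontal distance between pin_shoulder and fork_hole below 0.004 m and z of pin_shoulder in the frame of fork_hole between -0.003 and 0.003 m and angle between pin's own z axis and vertical below 0.12 rad and value of joint jar between -0.12 and 0.12 rad and angle between the x axis of cap and the x axis of jar_mouth, either way round above 0.7 rad), for 0.2 s.
2. the cap is turned free of its threads while still down on the jar, the jar braced by the pin (horizontal distance between pin_shoulder and fork_hole below 0.004 m and z of pin_shoulder in the frame of fork_hole between -0.003 and 0.003 m and angle between pin's own z axis and vertical below 0.12 rad and value of joint jar between -0.12 and 0.12 rad and angle between the x axis of cap and the x axis of jar_mouth, either way round below 0.65 rad and z of cap in the frame of jar_mouth below -0.004 m and horizontal distance between cap and jar_mouth below 0.006 m), for 0.05 s.
At the end, for the whole second after the job is handed in: Pin home (shoulder within 3 mm of the fork top, 4 mm of the hole axis), jar within 0.12 rad of its start; cap gripped and still, level within 0.25 rad, its lower rim 6 to 80 mm above the jar mouth and within 25 mm of its axis, touching neither holder, jar nor pin (horizontal distance between pin_shoulder and fork_hole below 0.004 m and z of pin_shoulder in the frame of fork_hole between -0.003 and 0.003 m and angle between pin's own z axis and vertical below 0.12 rad and value of joint jar between -0.12 and 0.12 rad and z of cap in the frame of jar_mouth between 0.006 and 0.08 m and horizontal distance between cap and jar_mouth below 0.025 m and angle between cap's own z axis and vertical below 0.25 rad and contact force between the fingers and cap above 2 N and contact force between cap and holder below 0.05 N and contact force between cap and pin below 0.05 N and linear speed of cap below 0.03 m/s); the arm keeps its last pose, push and grip.
It fails at once if another thing on the counter, or the other pin, is disturbed (moved over 20 mm) (distance of any of deck_plate, socket0, socket1, socket2, lens, screwdriver, eye_pin from where it was at the start of the episode above 0.02 m).
It also fails if it takes over 48 s, if anything falls off the work surface, if the arm or the gripper's body presses on something with over 40 N, if the wrist force passes 120 N, or if a joint passes its speed limit or range.

## Robot

A 7-joint arm with a two-finger parallel gripper is mounted at the origin on the work surface. World frame = base frame: x ahead of the robot, y to its left, z up, the work surface at z = 0. Lengths are in m, angles in rad, forces in N, time in s.
With the tool pointing down it reaches from about 0.425 to 0.925 m from the base axis. Payload 6.8 kg.
Tool frame: the origin (TCP) lies at the very end of the fingers, on their centre line; the grasp point (between the pads) lies manip.hold_point_z behind it (manip.hold_point_z is the distance from the TCP to the grasp point, in m); z points along the fingers, y is the direction in which the jaws open and shut (so a half turn about z gives the same grasp; the last joint's range is limited). The gripper opens to 88 mm and grips with 3 to 60 N. Pads are 20 mm wide; open, the fingers measure 115 mm over their backs; the gripper's body (75 mm by 178 mm) begins 61 mm behind the grasp point.
Start: joints at [-1.307, 0.477, 0.022, 1.555, -0.011, 1.109, -0.083], TCP at [0.245, 0.629, 0.223] pointing down, gripper open.
Joint ranges: [-2.96, 2.96], [-0.34, 2.1], [-1.41, 1.46], [0.24, 2.44], [-1.37, 4.51], [0.17, 1.92], [-2.96, 2.96]. Speed limits (rad/s): [2.39, 2.39, 3.14, 3.14, 3.14, 3.14, 3.14].

## Interface

Orientations are given as a unit quaternion [x, y, z, w].
In Python, from workcell import manip gives the robot as it stands.
- The arm moves only by the tool play_rows, never from a script. Its argument "deltas" is a list that holds one entry, the list of rows, each a list of 7 numbers: the shift along the tool's x, y, z in m, then the turn, a rotation vector about the tool's x, y, z in rad, then the finger opening in m, from 0 to 0.0878. A call has 1 to 5 rows; each row shifts and turns the commanded pose from where the row before left it, along the tool's axes as they then stand; what a row does not reach is not made up. A row lasts 1/12 s, in which the tool goes at most 41.7 mm and 7.16 degrees, less where a joint would pass 70% of its speed; a pose out of reach is approached as far as the arm can. A call with a gripper value outside its range is refused whole. The fingers move at their own pace and stop on an object; "squeeze" is the grip in N (left out, the last holds). Time passes only in rows, so rows that do not move let the fingers close. It gives the time, the measured TCP pose, the force and the opening at its end, in the units of the state.
- manip.sense(): the state, without advancing time (a new reading comes with each control period).
- manip.read_camera(name): name is "scene" or "side" or "wrist"; returns the picture (384x512x3 uint8, red, green, blue); there is no depth.
- manip.camera_model(name): a dict with "fx", "fy", "cx", "cy" (pixels), "world_to_cam" (4x4, takes a point from world to camera coordinates). Camera axes: x right, y down, z forward; pixel columns grow to the right and rows downward; lengths in m; the calibration is good to about 2 mm. A picture is of the moment at which its call begins: read the wrist's pose just before it. camera_model takes no time and is no camera call; for the wrist camera it gives the pose at the moment of the call.
- manip.job_done(): hands the job in, once; it reports no verdict.
The state is a dict: "time": time; "joint_pos": joint angles; "dq": joint speeds; "effort": joint torques, N m; "tool_pos": TCP position; "tool_rot": TCP orientation; "wrist_force": force on the tool from outside, world axes, zero at the start; "moment": the same for the moment, N m; "grip_width": finger opening in m.
Only numpy, scipy, OpenCV 4.12 (cv2) and the standard library are available. Lean on these libraries where they do the work, as an engineer would, in place of code of your own. Each camera call takes 0.05 s, during which the arm holds its last target. There are 200 camera calls.

## Working session

There is one attempt and no reset: what is moved stays moved. The work goes in short steps, Python scripts to look and compute and a tool call to move; the robot and the scene stay as the last step left them, time stands still between calls to the robot, and variables do not carry over. Pictures are saved under pics/ and viewed, about 8 in all and at most 12, crops included, and the job is handed in when it is done.

Besides the shell and the picture viewer there is one more tool, called after "Call:" by a JSON object that holds its "method" and its "body". play_rows: Moves the arm, as the interface text tells. Its arguments: {"type":"object","properties":{"deltas":{"type":"array","items":{"type":"array","items":{"type":"array","items":{"type":"number"}}}},"squeeze":{"type":"number"}},"required":["deltas"]}

```bash
mkdir -p pics; ls; python3 - <<'E'
from workcell import manip
import cv2,numpy as np
s=manip.sense();print(s, manip.hold_point_z)
for n in("scene","side","wrist"):
    m=manip.camera_model(n);im=manip.read_camera(n);cv2.imwrite(f"pics/{n}0.png",im[:,:,::-1]);print(n,m)
a=cv2.imread("pics/scene0.png");b=cv2.imread("pics/side0.png")
cv2.imwrite("pics/a.png",cv2.resize(a,(800,600),interpolation=cv2.INTER_CUBIC))
cv2.imwrite("pics/b.png",cv2.resize(b,(800,600),interpolation=cv2.INTER_CUBIC))
E
```

```text
pics
{'time': 0.0, 'joint_pos': array([-1.30715533,  0.47779067,  0.02233938,  1.55645387, -0.01149673,
        1.10930378, -0.08312603]), 'dq': array([-1.08351467e-03,  1.16735428e-05,  4.00657303e-04,  1.55744158e-03,
       -2.01834916e-03, -2.27546811e-04,  8.02680714e-04]), 'effort': array([-5.19443183e-04, -5.82854462e+01,  1.53424736e+00, -2.72605026e+01,
       -5.43776108e-02,  1.71500305e-02,  1.56201158e-04]), 'tool_pos': array([0.24497984, 0.62831991, 0.22168703]), 'tool_rot': array([ 1.84803354e-01,  9.82775094e-01, -9.08212970e-04, -1.00301952e-04]), 'wrist_force': array([-0.50802775,  0.51239157,  0.60807276]), 'moment': array([ 0.01857672,  0.00419837, -0.00464422]), 'grip_width': 0.08786409625284032} 0.0187
scene {'fx': 457.9770321811745, 'fy': 457.9770321811745, 'cx': 255.98999103813935, 'cy': 180.5543427423008, 'world_to_cam': array([[ 0.81972882,  0.57254971, -0.01521472, -0.4208379 ],
       [ 0.3466112 , -0.51704649, -0.78263887, -0.12873603],
       [-0.45596637,  0.63627804, -0.62229006,  1.55080593],
       [ 0.        ,  0.        ,  0.        ,  1.        ]])}
side {'fx': 401.2727666868503, 'fy': 401.2727666868503, 'cx': 262.5776265240237, 'cy': 194.5456071601614, 'world_to_cam': array([[-0.99416836, -0.10740485, -0.00966817,  0.55708698],
       [-0.05351644,  0.56921586, -0.82044457,  0.11579728],
       [ 0.093623  , -0.81514263, -0.57164432,  1.10680928],
       [ 0.        ,  0.        ,  0.        ,  1.        ]])}
wrist {'fx': 331.7414311440764, 'fy': 331.7414311440764, 'cx': 254.17863037844992, 'cy': 187.77806145258978, 'world_to_cam': array([[ 0.36310433,  0.93174726, -0.00151109, -0.67398123],
       [ 0.88846515, -0.34574771,  0.30180822, -0.03716373],
       [ 0.28068653, -0.11093042, -0.95336746,  0.39166089],
       [ 0.        ,  0.        ,  0.        ,  1.        ]])}
```

View pics/a.png

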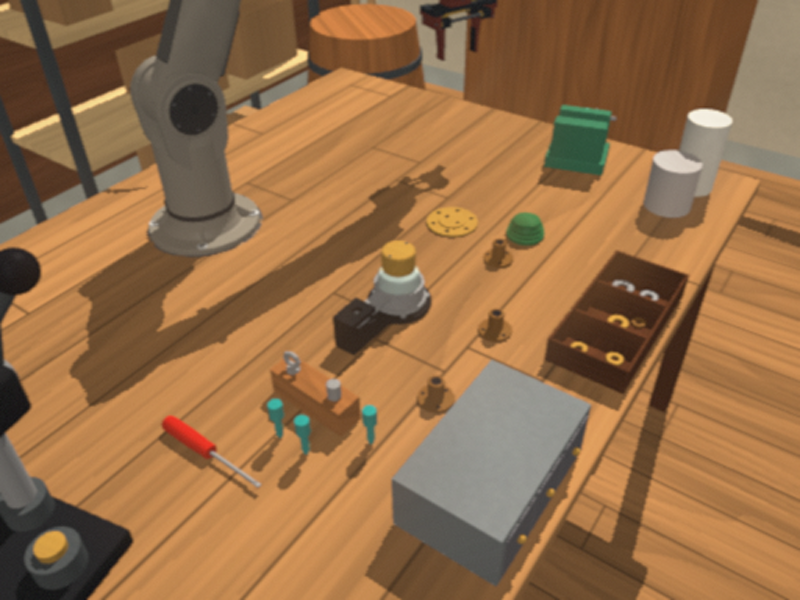

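View pics/b.png

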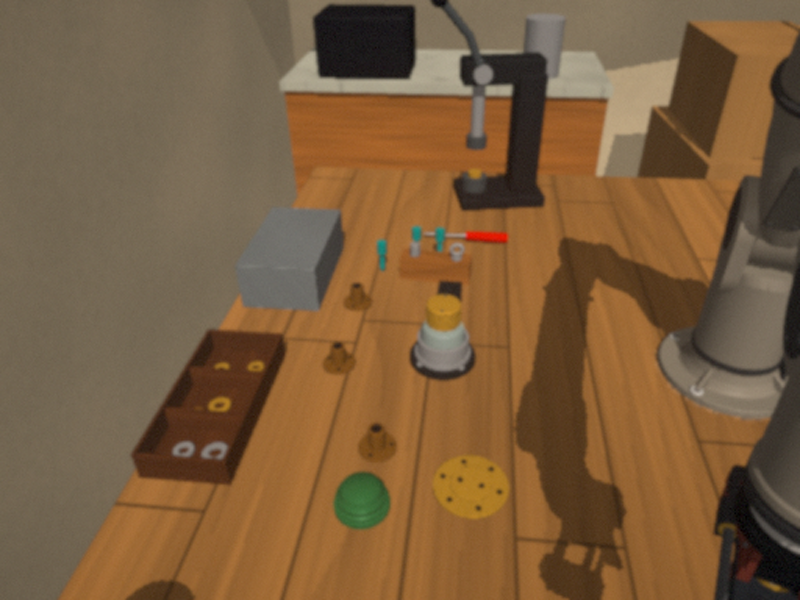

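Scene (800-px scale): the rack is at about (315,395). It holds a grey ring-head pin at (291,362) and a grey round-head pin at (334,390). Three turquoise look-alikes stand at (276,412), (302,428) and (370,418). The cap is at (398,258) and the fork at (355,322). The side view agrees: round head at (416,247), ring at (457,251), cap at (443,305).

```bash
cat > h.py <<'E'
from workcell import manip
import cv2,numpy as np
from scipy.spatial.transform import Rotation as R
def plane(m,u,v,z):
    T=np.array(m["world_to_cam"]);c=-T[:3,:3].T@T[:3,3]
    d=T[:3,:3].T@np.array([(u-m["cx"])/m["fx"],(v-m["cy"])/m["fy"],1])
    return (c+d*(z-c[2])/d[2])[:2]
def proj(m,p):
    T=np.array(m["world_to_cam"]);q=T[:3,:3]@np.asarray(p)+T[:3,3]
    return np.array([m["fx"]*q[0]/q[2]+m["cx"],m["fy"]*q[1]/q[2]+m["cy"]])
E
python3 - <<'E'
from h import *
k=1.5625
S=manip.camera_model("scene");D=manip.camera_model("side")
for n,c,u,v,z in [("cap",S,398,251,.1225),("cap",D,444,304,.1225),("pin",S,334,384,.078),("pin",D,416,243,.078),("eye",S,291,355,.082),("eye",D,457,246,.082),("fork",S,354,308,.068),
 ("t1",S,276,403,.07),("t2",S,302,421,.07),("t3",S,370,410,.07),("t1",D,440,230,.07),("t2",D,417,230,.07),("t3",D,382,242,.07)]:
    print(n,plane(c,u/k,v/k,z).round(4))
a=cv2.imread("pics/scene0.png")[145:300,150:300];b=cv2.imread("pics/side0.png")[140:245,230:330]
cv2.imwrite("pics/c.png",np.hstack([cv2.resize(a,(450,465),interpolation=3),cv2.resize(b,None,fx=3.5,fy=3.5,interpolation=3)[:465].copy() if 0 else cv2.copyMakeBorder(cv2.resize(b,(340,357),interpolation=3),0,108,0,0,0)]))
E
```

```text
cap [0.505  0.0092]
cap [0.4993 0.0201]
pin [ 0.5832 -0.2694]
pin [ 0.5759 -0.2644]
eye [ 0.4918 -0.2619]
eye [ 0.4885 -0.2523]
fork [ 0.4935 -0.1062]
t1 [ 0.5314 -0.3411]
t2 [ 0.5855 -0.3455]
t3 [ 0.6535 -0.2745]
t1 [ 0.5301 -0.3419]
t2 [ 0.5811 -0.3373]
t3 [ 0.6509 -0.2763]
```

View pics/c.png

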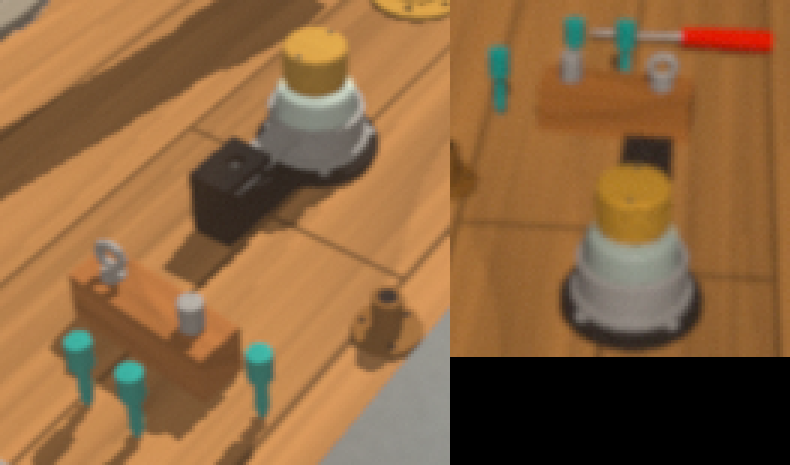

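The crop confirms it: the grey plain-headed pin at (334,390) is the one wanted. The ring pin and the turquoise ones are not. Next I go between the fork and the pin and take one close look.

Call:
{"method": "play_rows", "body": {"deltas": [[[-0.0229, -0.0262, 0, 0, 0, 0, 0.05], [-0.0229, -0.0262, 0, 0, 0, 0, 0.05], [-0.0229, -0.0262, 0, 0, 0, 0, 0.05], [-0.0229, -0.0262, 0, 0, 0, 0, 0.05], [-0.0229, -0.0262, 0, 0, 0, 0, 0.05]]]}}

```text
time: 0.57
tool_pos: [0.3045, 0.4634, 0.2223]
tool_rot: [0.185, 0.983, -0.0, -0.0]
wrist_force: [0.6, -0.5, -0.1]
grip_width: 0.0587
```

Call:
{"method": "play_rows", "body": {"deltas": [[[-0.0229, -0.0262, 0, 0, 0, 0, 0.05], [-0.0229, -0.0262, 0, 0, 0, 0, 0.05], [-0.0229, -0.0262, 0, 0, 0, 0, 0.05], [-0.0229, -0.0262, 0, 0, 0, 0, 0.05], [-0.0229, -0.0262, 0, 0, 0, 0, 0.05]]]}}

```text
time: 0.98
tool_pos: [0.3636, 0.2998, 0.2226]
tool_rot: [0.185, 0.983, 0.0, -0.0]
wrist_force: [0.1, 0.4, -0.2]
grip_width: 0.0499
```

Call:
{"method": "play_rows", "body": {"deltas": [[[-0.0229, -0.0262, 0, 0, 0, 0, 0.05], [-0.0229, -0.0262, 0, 0, 0, 0, 0.05], [-0.0229, -0.0262, 0, 0, 0, 0, 0.05], [-0.0229, -0.0262, 0, 0, 0, 0, 0.05], [-0.0229, -0.0262, 0, 0, 0, 0, 0.05]]]}}

```text
time: 1.4
tool_pos: [0.4226, 0.1362, 0.2227]
tool_rot: [0.185, 0.983, 0.0, -0.0]
wrist_force: [1.1, 0.2, 0.1]
grip_width: 0.0497
```

Call:
{"method": "play_rows", "body": {"deltas": [[[-0.0229, -0.0262, 0, 0, 0, 0, 0.05], [-0.0229, -0.0262, 0, 0, 0, 0, 0.05], [-0.0229, -0.0262, 0, 0, 0, 0, 0.05], [-0.0229, -0.0262, 0, 0, 0, 0, 0.05], [-0.0229, -0.0262, 0, 0, 0, 0, 0.05]]]}}

```text
time: 1.82
tool_pos: [0.4816, -0.0274, 0.2227]
tool_rot: [0.185, 0.983, 0.0, 0.0]
wrist_force: [0.9, 1.3, -0.4]
grip_width: 0.05
```

Call:
{"method": "play_rows", "body": {"deltas": [[[-0.0229, -0.0262, 0, 0, 0, 0, 0.05], [-0.0229, -0.0262, 0, 0, 0, 0, 0.05], [-0.0229, -0.0262, 0, 0, 0, 0, 0.05], [-0.0229, -0.0262, 0, 0, 0, 0, 0.05], [-0.0229, -0.0262, 0, 0, 0, 0, 0.05]]]}}

```text
time: 2.23
tool_pos: [0.5408, -0.1908, 0.2225]
tool_rot: [0.185, 0.983, 0.0, -0.0]
wrist_force: [0.8, 0.1, 0.5]
grip_width: 0.0498
```

Call:
{"method": "play_rows", "body": {"deltas": [[[0, 0, 0, 0, 0, 0.118, 0.05], [0, 0, 0, 0, 0, 0.118, 0.05], [0, 0, 0, 0, 0, 0.118, 0.05], [0, 0, 0, 0, 0, 0.118, 0.05], [0, 0, 0, 0, 0, 0.118, 0.05]]]}}

```text
time: 2.65
tool_pos: [0.5404, -0.1894, 0.2224]
tool_rot: [0.465, 0.885, -0.0, -0.0]
wrist_force: [-0.6, 0.1, -0.1]
grip_width: 0.0501
```

Call:
{"method": "play_rows", "body": {"deltas": [[[0, 0, 0, 0, 0, 0.118, 0.05], [0, 0, 0, 0, 0, 0.118, 0.05], [0, 0, 0, 0, 0, 0.118, 0.05], [0, 0, 0, 0, 0, 0.118, 0.05], [0, 0, 0, 0, 0, 0.118, 0.05]]]}}

```text
time: 3.07
tool_pos: [0.5405, -0.1892, 0.2225]
tool_rot: [0.702, 0.712, -0.0, -0.0]
wrist_force: [-0.2, -0.2, -0.2]
grip_width: 0.0505
```

Call:
{"method": "play_rows", "body": {"deltas": [[[0, 0, 0, 0, 0, 0.12, 0.05], [0, 0, 0, 0, 0, 0, 0.05], [0, 0, 0, 0, 0, 0, 0.05]]]}}

```text
time: 3.32
tool_pos: [0.5406, -0.1891, 0.2224]
tool_rot: [0.741, 0.672, -0.0, -0.0]
wrist_force: [-0.6, -0.0, 0.0]
grip_width: 0.05
```

```bash
python3 - <<'E'
from h import *
m=manip.camera_model("wrist");s=manip.sense();im=manip.read_camera("wrist")
np.savez("w1.npz",im=im,**{k:np.array(v) for k,v in m.items()})
cv2.imwrite("pics/w1.png",cv2.resize(im[:,:,::-1],(800,600),interpolation=3))
print(s["tool_pos"],R.from_quat(s["tool_rot"]).as_matrix().round(3),s["joint_pos"].round(2),s["time"])
for n,p in dict(pin=(.58,-.267,.078),fork=(.4935,-.106,.068),cap=(.502,.013,.1225)).items(): print(n,proj(m,p)*1.5625)
E
```

```text
[ 0.54055024 -0.18910532  0.22241598] [[ 0.097  0.995 -0.001]
 [ 0.995 -0.097 -0.   ]
 [-0.    -0.001 -1.   ]] [-0.4   0.4   0.82  1.85 -0.33  1.04  0.45] 3.3167
pin [468.25847545 380.62312495]
fork [302.7521919  138.12014515]
cap [ 256.76918001 -159.93408921]
```

View pics/w1.png

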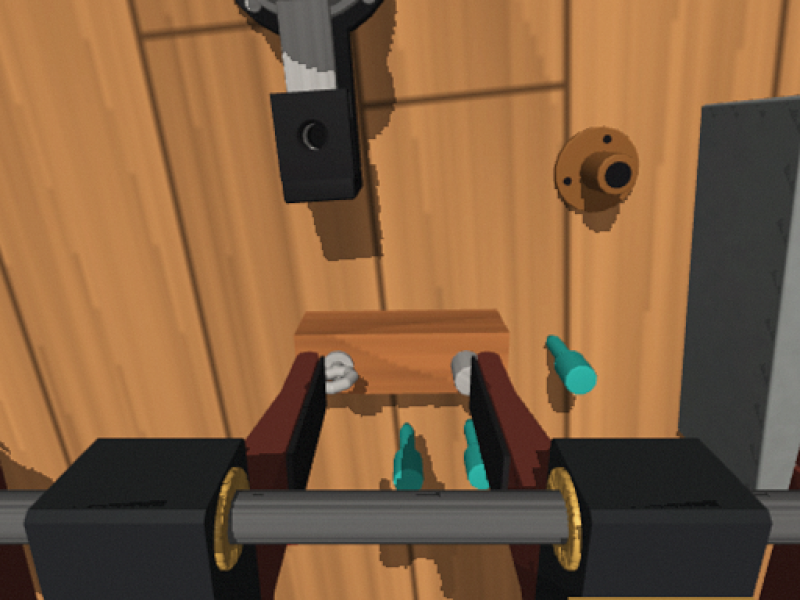

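Wrist view 1 (800-px scale): fork hole at (315,134), ring pin at (340,372), round head at about (465,372) partly behind a finger. The rack edges run parallel to the image rows, so the jaws lie along the rack's row. I'll compute both positions.

```bash
python3 - <<'E'
from h import *
d=np.load("w1.npz");im=d["im"];m={k:d[k] for k in d if k!="im"}
k=1.5625
g=cv2.cvtColor(im,cv2.COLOR_RGB2HSV)
print("fork",plane(m,314.5/k,134/k,.068))
# fork upper plate corners
for u,v in[(271,94),(350,88),(284,200),(359,190)]: print(plane(m,u/k,v/k,.068))
for u,v in[(298,333),(508,333),(503,311),(305,311)]: print("rack",plane(m,u/k,v/k,.05 if v>320 else 0))
print("pin",plane(m,465/k,372/k,.064),"eye",plane(m,340/k,372/k,.06))
E
```

```text
fork [ 0.50066586 -0.10438514]
[ 0.47912775 -0.08037842]
[ 0.52437016 -0.08157698]
[ 0.47676786 -0.14042211]
[ 0.52265751 -0.13888978]
rack [ 0.46747406 -0.23371133]
rack [ 0.61229372 -0.2478123 ]
rack [ 0.61848526 -0.24995316]
rack [ 0.46363997 -0.23487671]
pin [ 0.57958017 -0.26762464] eye [ 0.49425283 -0.26128997]
```

Call:
{"method": "play_rows", "body": {"deltas": [[[-0.0187, 0.0121, 0.024, 0, 0, 0, 0.05], [-0.0187, 0.0121, 0.024, 0, 0, 0, 0.05], [-0.0187, 0.0121, 0.024, 0, 0, 0, 0.05], [-0.0187, 0.0121, 0.024, 0, 0, 0, 0.05], [0, 0, 0, 0, 0, 0, 0.05]]]}}

```text
time: 3.78
tool_pos: [0.5794, -0.2714, 0.1221]
tool_rot: [0.742, 0.67, -0.002, -0.002]
wrist_force: [-0.9, 0.7, 0.7]
grip_width: 0.0501
```

Call:
{"method": "play_rows", "body": {"deltas": [[[0, 0, 0, 0, 0, 0, 0.05], [0, 0, 0, 0, 0, 0, 0.05]]]}}

```text
time: 3.95
tool_pos: [0.5812, -0.2684, 0.1272]
tool_rot: [0.742, 0.671, 0.0, -0.0]
wrist_force: [-0.4, -0.3, 0.6]
grip_width: 0.0501
```

```bash
python3 - <<'E'
from h import *
m=manip.camera_model("wrist");s=manip.sense();im=manip.read_camera("wrist")
cv2.imwrite("pics/w2.png",im[:,:,::-1])
t=s["tool_pos"];print(t,s["tool_rot"])
h=cv2.cvtColor(im,cv2.COLOR_RGB2HSV);g=((h[...,1]<40)&(h[...,2]>100)).astype(np.uint8)
p=proj(m,(.581,-.268,.078));print("expected head top",p)
n,l,st,c=cv2.connectedComponentsWithStats(g)
for i in range(1,n):
    if st[i,4]>80: print(st[i],c[i])
x,y=p.astype(int);cv2.imwrite("pics/w2c.png",cv2.resize(im[max(y-70,0):y+70,x-90:x+90,::-1],None,fx=4,fy=4,interpolation=3));print(x,y)
E
```

```text
[ 0.5812176  -0.26843068  0.12715056] [ 7.41502295e-01  6.70950288e-01  2.19710787e-04 -9.47533409e-05]
expected head top [253.31902819 210.00485283]
[103 185  46  35 945] [126.54708995 203.42962963]
[239 184  31  39 905] [253.0718232  203.95690608]
253 210
```

View pics/w2c.png

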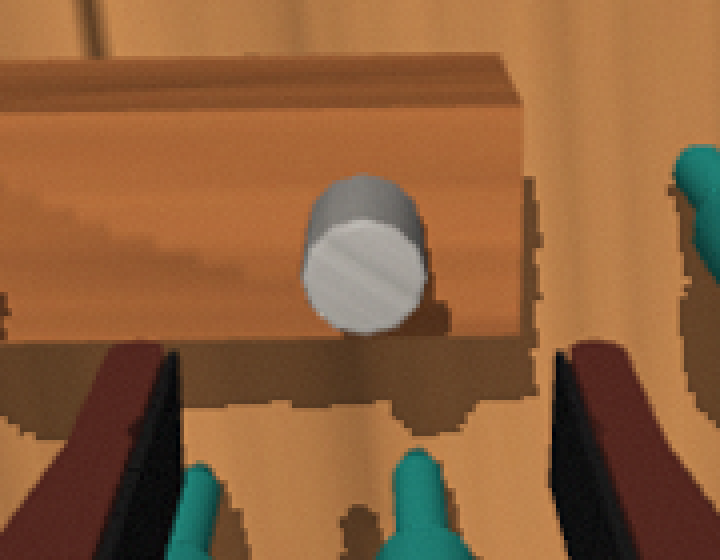

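The head top is centred at about pixel (254,209), where (253,210) was expected, so it is within 1 mm. Lowering and grasping.

Call:
{"method": "play_rows", "body": {"deltas": [[[0.0008, 0.0005, 0.0184, 0, 0, 0, 0.05], [0, 0, 0.0184, 0, 0, 0, 0.05], [0, 0, 0.0184, 0, 0, 0, 0.05], [0, 0, 0.0184, 0, 0, 0, 0.05], [0, 0, 0, 0, 0, 0, 0.05]]], "squeeze": 40}}

```text
time: 4.42
tool_pos: [0.581, -0.2655, 0.0515]
tool_rot: [0.741, 0.671, -0.0, -0.002]
wrist_force: [-0.4, 0.2, 0.2]
grip_width: 0.0499
```

Call:
{"method": "play_rows", "body": {"deltas": [[[0, 0, 0, 0, 0, 0, 0.05], [0, 0, 0, 0, 0, 0, 0.015], [0, 0, 0, 0, 0, 0, 0.015], [0, 0, 0, 0, 0, 0, 0.015], [0, 0, 0, 0, 0, 0, 0.015]]]}}

```text
time: 4.83
tool_pos: [0.5824, -0.268, 0.0541]
tool_rot: [0.742, 0.671, 0.0, 0.001]
wrist_force: [0.1, 0.9, -0.2]
grip_width: 0.0266
```

Call:
{"method": "play_rows", "body": {"deltas": [[[0, 0, 0, 0, 0, 0, 0.015], [0, 0, 0, 0, 0, 0, 0.015], [0, 0, 0, 0, 0, 0, 0.015]]]}}

```text
time: 5.08
tool_pos: [0.582, -0.268, 0.0537]
tool_rot: [0.742, 0.67, 0.0, 0.0]
wrist_force: [-1.7, -0.1, 5.9]
grip_width: 0.0214
```

Gripped: the opening reads 21 mm. Lifting, then stopping short of the fork to look.

Call:
{"method": "play_rows", "body": {"deltas": [[[0, 0, -0.025, 0, 0, 0, 0.015], [0, 0, -0.025, 0, 0, 0, 0.015], [0, 0, -0.025, 0, 0, 0, 0.015], [0, 0, -0.025, 0, 0, 0, 0.015], [0.0192, -0.0161, 0, 0, 0, 0, 0.015]]]}}

```text
time: 5.5
tool_pos: [0.5712, -0.2525, 0.1582]
tool_rot: [0.743, 0.669, 0.001, 0.005]
wrist_force: [1.0, 0.1, -0.3]
grip_width: 0.021
```

Call:
{"method": "play_rows", "body": {"deltas": [[[0.0192, -0.0161, 0, 0, 0, 0, 0.015], [0.0192, -0.0161, 0, 0, 0, 0, 0.015], [0.0192, -0.0161, 0, 0, 0, 0, 0.015], [0.0192, -0.0161, 0, 0, 0, 0, 0.015], [0.0192, -0.0161, 0, 0, 0, 0, 0.015]]]}}

```text
time: 5.92
tool_pos: [0.4962, -0.1426, 0.1527]
tool_rot: [0.742, 0.67, -0.0, -0.0]
wrist_force: [0.3, -0.3, -1.3]
grip_width: 0.0212
```

Call:
{"method": "play_rows", "body": {"deltas": [[[0, 0, 0, 0, 0, 0, 0.015], [0, 0, 0, 0, 0, 0, 0.015], [0, 0, 0, 0, 0, 0, 0.015]]]}}

```text
time: 6.17
tool_pos: [0.4978, -0.1439, 0.1532]
tool_rot: [0.742, 0.671, 0.0, 0.0]
wrist_force: [-0.3, -0.0, -0.3]
grip_width: 0.0214
```

```bash
python3 - <<'E'
from h import *
m=manip.camera_model("wrist");s=manip.sense();im=manip.read_camera("wrist")
np.savez("w3.npz",im=im,**{k:np.array(v) for k,v in m.items()})
t=s["tool_pos"];print(t,s["tool_rot"],s["grip_width"])
p=proj(m,(.5007,-.1044,.068));print("expected hole",p,"tip",proj(m,t-[0,0,.0497]))
x,y=p.astype(int);x0,y0=max(x-90,0),max(y-60,0);cv2.imwrite("pics/w3c.png",cv2.resize(im[y0:y0+150,x0:x0+190,::-1],None,fx=4,fy=4,interpolation=3));print(x0,y0)
E
```

```text
[ 0.49780436 -0.143911    0.1532428 ] [7.41862808e-01 6.70551542e-01 1.52921105e-04 4.24944554e-04] 0.02144413956187126
expected hole [252.16473887 143.56786063] tip [253.64719898 210.23863015]
162 83
```

View pics/w3c.png

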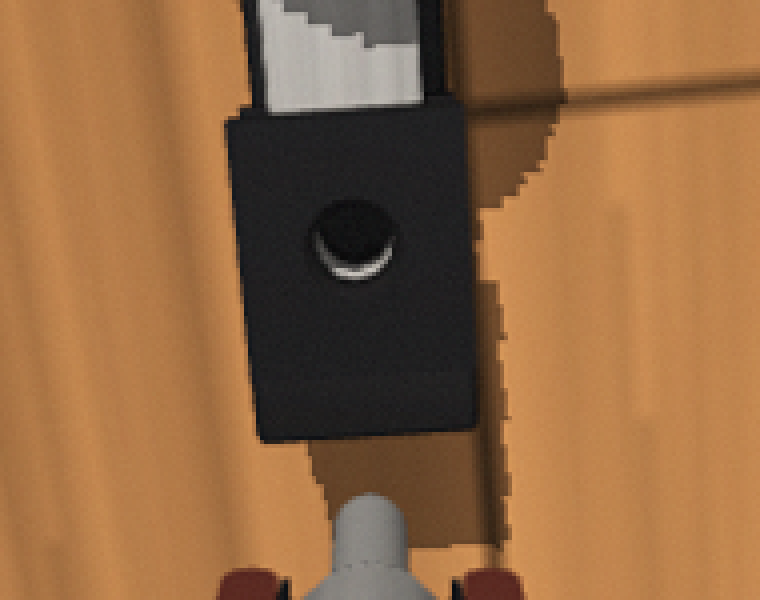

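The hole is at crop (354,240), i.e. pixel (250.2,142.6). The pin tip is at about (254,210), where (253.6,210.2) was predicted, so the pin hangs straight.

```bash
python3 - <<'E'
from h import *
d=np.load("w3.npz");m={k:d[k] for k in d if k!="im"}
s=manip.sense();t=s["tool_pos"];M=R.from_quat(s["tool_rot"]).as_matrix()
h=plane(m,250.2,142.6,.068);tip=plane(m,254.0,209.8,t[2]-.0497)
print("hole",h,"tip",tip,t[:2]);e=np.append(h-t[:2],0);print("move tool",M.T@e)
# fork direction from plate edges
a=[plane(m,162+u/4,83+v/4,.068) for u,v in[(228,118),(262,440),(466,98),(478,428)]]
for p,q in((0,1),(2,3)): e=a[p]-a[q];print("yaw",np.degrees(np.arctan2(e[0],e[1])),np.hypot(*e)); 
E
```

```text
hole [ 0.4993112 -0.1035263] tip [ 0.49807729 -0.14360772] [ 0.49792868 -0.14437928]
move tool [ 4.07822128e-02 -2.77262558e-03 -2.81352602e-05]
yaw 1.4287454275475149 0.06199600963967407
yaw 2.3693926335779034 0.06302010215961222
```

Call:
{"method": "play_rows", "body": {"deltas": [[[0.0203, -0.0013, 0, 0, 0, 0, 0.015], [0.0202, -0.0013, 0, 0, 0, 0, 0.015], [0, 0, 0, 0, 0, 0, 0.015], [0, 0, 0, 0, 0, 0, 0.015], [0, 0, 0.015, 0, 0, 0, 0.015]]]}}

```text
time: 6.63
tool_pos: [0.501, -0.1048, 0.1399]
tool_rot: [0.742, 0.67, 0.001, 0.002]
wrist_force: [0.0, 0.3, -0.9]
grip_width: 0.0213
```

Call:
{"method": "play_rows", "body": {"deltas": [[[0, 0, 0.015, 0, 0, 0, 0.015], [0, 0, 0.008, 0, 0, 0, 0.015], [0, 0, 0.006, 0, 0, 0, 0.015], [0, 0, 0, 0, 0, 0, 0.015]]]}}

```text
time: 6.97
tool_pos: [0.4982, -0.104, 0.1082]
tool_rot: [0.742, 0.67, -0.001, -0.0]
wrist_force: [1.0, -0.1, -1.5]
grip_width: 0.0211
```

Call:
{"method": "play_rows", "body": {"deltas": [[[0, 0, 0.007, 0, 0, 0, 0.015], [0, 0, 0.007, 0, 0, 0, 0.015], [0, 0, 0, 0, 0, 0, 0.015]]]}}

```text
time: 7.22
tool_pos: [0.4986, -0.1035, 0.0943]
tool_rot: [0.742, 0.67, -0.0, 0.0]
wrist_force: [0.7, -2.8, -2.4]
grip_width: 0.021
```

Call:
{"method": "play_rows", "body": {"deltas": [[[-0.0005, 0, 0.006, 0, 0, 0, 0.015], [0, 0, 0.006, 0, 0, 0, 0.015], [0, 0, 0.006, 0, 0, 0, 0.015], [0, 0, 0.003, 0, 0, 0, 0.015], [0, 0, 0, 0, 0, 0, 0.015]]]}}

```text
time: 7.63
tool_pos: [0.4985, -0.1037, 0.0733]
tool_rot: [0.742, 0.67, -0.0, -0.0]
wrist_force: [-0.1, -2.1, -2.8]
grip_width: 0.0214
```

Call:
{"method": "play_rows", "body": {"deltas": [[[0, 0, 0.002, 0, 0, 0, 0.015], [0, 0, 0, 0, 0, 0, 0.015]]]}}

```text
time: 7.8
tool_pos: [0.4987, -0.1037, 0.0719]
tool_rot: [0.742, 0.67, -0.0, 0.0]
wrist_force: [0.7, -3.0, -2.7]
grip_width: 0.0211
```

Call:
{"method": "play_rows", "body": {"deltas": [[[0, 0, 0.001, 0, 0, 0, 0.015], [0, 0, 0, 0, 0, 0, 0.015]]]}}

```text
time: 7.97
tool_pos: [0.4989, -0.1037, 0.0717]
tool_rot: [0.742, 0.67, 0.0, -0.0]
wrist_force: [-2.0, -2.7, 4.7]
grip_width: 0.0211
```

Call:
{"method": "play_rows", "body": {"deltas": [[[0, 0, 0.001, 0, 0, 0, 0.015], [0, 0, 0, 0, 0, 0, 0.015]]]}}

```text
time: 8.13
tool_pos: [0.4989, -0.1037, 0.0715]
tool_rot: [0.742, 0.67, 0.001, -0.0]
wrist_force: [-6.2, -1.2, 19.0]
grip_width: 0.0213
```

The pin is seated: downward reaction 19 N at TCP z 71.5 mm, where 71.7 mm was expected. Release, rise, and check the pin from above.

Call:
{"method": "play_rows", "body": {"deltas": [[[0, 0, -0.001, 0, 0, 0, 0.05], [0, 0, 0, 0, 0, 0, 0.05], [0, 0, 0, 0, 0, 0, 0.05], [0, 0, 0, 0, 0, 0, 0.05], [0, 0, -0.01, 0, 0, 0, 0.05]]]}}

```text
time: 8.55
tool_pos: [0.4976, -0.1029, 0.08]
tool_rot: [0.742, 0.671, -0.001, -0.001]
wrist_force: [0.3, 0.9, 0.1]
grip_width: 0.049
```

Call:
{"method": "play_rows", "body": {"deltas": [[[0, 0, -0.025, 0, 0, 0, 0.087], [0, 0, -0.038, 0, 0, 0, 0.087], [0, 0, -0.038, 0, 0, 0, 0.087], [0, 0, -0.038, 0, 0, 0, 0.087], [0, 0, 0, 0, 0, 0, 0.087]]]}}

```text
time: 8.97
tool_pos: [0.5024, -0.1049, 0.2267]
tool_rot: [0.742, 0.67, 0.004, 0.003]
wrist_force: [1.4, -0.1, 0.3]
grip_width: 0.0801
```

Call:
{"method": "play_rows", "body": {"deltas": [[[0, 0, 0, 0, 0, 0, 0.087], [0, 0, 0, 0, 0, 0, 0.087]]]}}

```text
time: 9.13
tool_pos: [0.4984, -0.103, 0.2199]
tool_rot: [0.742, 0.671, 0.0, -0.0]
wrist_force: [0.2, -0.4, -0.1]
grip_width: 0.0868
```

```bash
python3 - <<'E'
from h import *
m=manip.camera_model("wrist");s=manip.sense();im=manip.read_camera("wrist");sc=manip.read_camera("scene")
cv2.imwrite("pics/w4.png",im[:,:,::-1]);print(s["tool_pos"],s["tool_rot"],s["time"])
p=proj(m,(.4989,-.1037,.096));print("exp head",p,"base",proj(m,(.4989,-.1037,.068)))
h=cv2.cvtColor(im,cv2.COLOR_RGB2HSV)
g=((h[...,1]<40)&(h[...,2]>100)).astype(np.uint8)
n,l,st,c=cv2.connectedComponentsWithStats(g)
for i in range(1,n):
    if st[i,4]>80: print("grey",st[i],c[i])
print("cap exp",proj(m,(.503,.0155,.1225)))
x,y=p.astype(int)
a=cv2.resize(im[y-70:y+50,x-70:x+70],(560,480),interpolation=3)[...,::-1]
b=cv2.resize(sc[150:230,200:290],(225*1,200),interpolation=3)[...,::-1]
cv2.imwrite("pics/w4c.png",np.hstack([a,cv2.copyMakeBorder(b,0,280,0,0,0)]));print(x,y)
E
```

```text
[ 0.49838856 -0.10297919  0.21992111] [ 7.41728407e-01  6.70700227e-01  1.53637497e-04 -3.88767998e-04] 9.1333
exp head [254.44766745 180.76559751] base [254.41564274 172.73954647]
grey [ 196    0  101   87 1564] [248.03452685  53.4629156 ]
grey [237 124  31  24 464] [250.30172414 138.45905172]
grey [483 140  29   9 113] [501.33628319 143.51327434]
grey [243 163  24  29 520] [254.43461538 177.46730769]
grey [254 291  23  23 306] [264.19607843 301.1503268 ]
grey [ 70 329 105   7 273] [118.58241758 331.30769231]
grey [280 330  58   4  95] [307.63157895 330.82105263]
cap exp [243.51042167  30.96714748]
254 180
```

View pics/w4c.png

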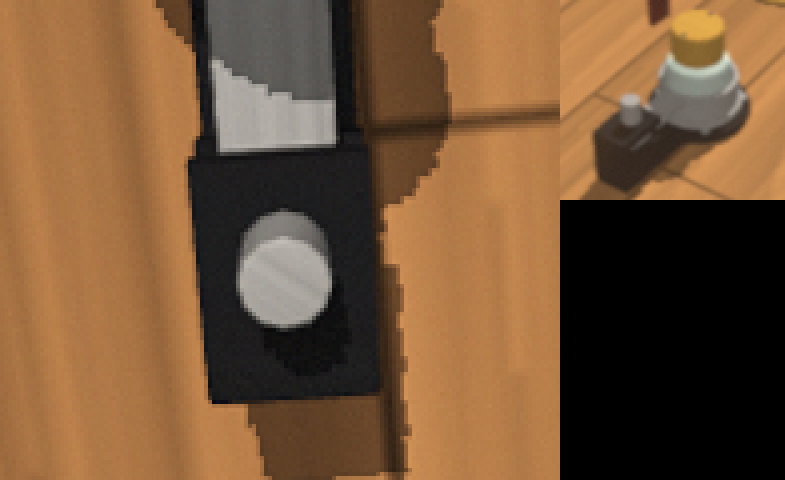

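The pin head sits flush and upright on the fork. Its top is at about (255,180), where (254.4,180.8) was expected. On to above the cap.

Call:
{"method": "play_rows", "body": {"deltas": [[[0.0298, -0.0019, 0, 0, 0, 0, 0.0875], [0.0298, -0.0019, 0, 0, 0, 0, 0.0875], [0.0298, -0.0019, 0, 0, 0, 0, 0.0875], [0.0298, -0.0019, 0, 0, 0, 0, 0.0875], [0, 0, 0, 0, 0, 0, 0.0875]]]}}

```text
time: 9.65
tool_pos: [0.5026, 0.0221, 0.2184]
tool_rot: [0.739, 0.673, -0.001, -0.001]
wrist_force: [-0.0, 0.4, 0.0]
grip_width: 0.0876
```

Call:
{"method": "play_rows", "body": {"deltas": [[[0, 0, 0, 0, 0, 0, 0.0875], [0, 0, 0, 0, 0, 0, 0.0875]]]}}

```text
time: 9.82
tool_pos: [0.5026, 0.0151, 0.2192]
tool_rot: [0.742, 0.67, -0.001, -0.0]
wrist_force: [-0.7, -0.2, -0.1]
grip_width: 0.0878
```

```bash
python3 - <<'E'
from h import *
m=manip.camera_model("wrist");s=manip.sense();im=manip.read_camera("wrist")
np.savez("w5.npz",im=im,**{k:np.array(v) for k,v in m.items()})
print(s["tool_pos"],s["tool_rot"],s["time"],s["joint_pos"].round(2))
p=proj(m,(.503,.0155,.1225));x,y=p.astype(int);print("cap exp",p)
cv2.imwrite("pics/w5c.png",cv2.resize(im[y-75:y+75,x-95:x+95,::-1],None,fx=4,fy=4,interpolation=3));print(x-95,y-75)
E
```

```text
[0.50255928 0.01506967 0.2191919 ] [ 7.42055126e-01  6.70337898e-01 -1.13021617e-03 -1.20033874e-04] 9.8167 [-0.87  0.26  0.86  2.   -0.23  0.98 -0.  ]
cap exp [254.43331491 188.53202514]
159 113
```

View pics/w5c.png

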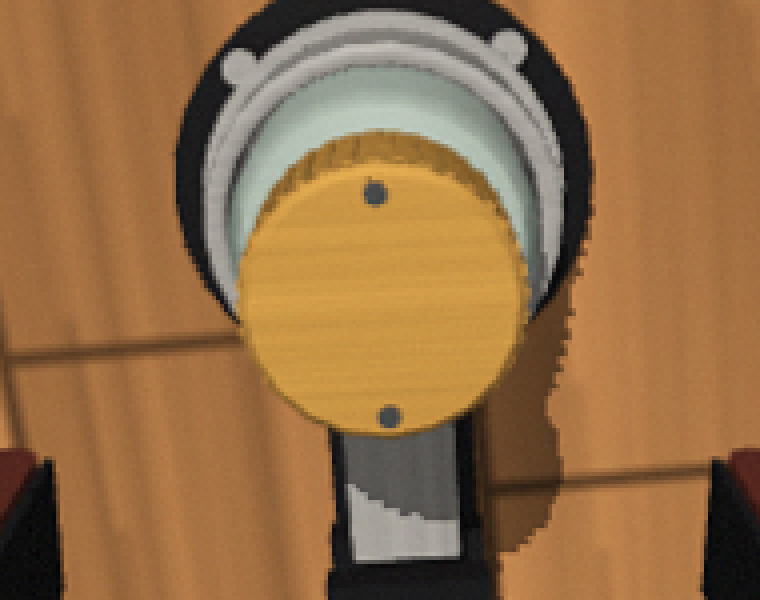

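The cap top is centred at (254.6,188), where (254.4,188.5) was expected. The dots run nearly parallel to tool x, so the jaws grip across them. Descending and gripping.

Call:
{"method": "play_rows", "body": {"deltas": [[[0, 0.0005, 0.0308, 0, 0, 0, 0.0875], [0, 0, 0.0308, 0, 0, 0, 0.0875], [0, 0, 0.0308, 0, 0, 0, 0.0875], [0, 0, 0.0308, 0, 0, 0, 0.0875], [0, 0, 0, 0, 0, 0, 0.0875]]], "squeeze": 55}}

```text
time: 10.28
tool_pos: [0.4999, 0.014, 0.0924]
tool_rot: [0.743, 0.67, -0.004, -0.002]
wrist_force: [-1.0, -0.2, -0.8]
grip_width: 0.0872
```

Call:
{"method": "play_rows", "body": {"deltas": [[[0, 0, 0, 0, 0, 0, 0.0875], [0, 0, 0, 0, 0, 0, 0.05], [0, 0, 0, 0, 0, 0, 0.05], [0, 0, 0, 0, 0, 0, 0.05], [0, 0, 0, 0, 0, 0, 0.05]]]}}

```text
time: 10.7
tool_pos: [0.5045, 0.0161, 0.0981]
tool_rot: [0.742, 0.671, 0.001, 0.0]
wrist_force: [-5.1, 0.1, 2.3]
grip_width: 0.0641
```

Call:
{"method": "play_rows", "body": {"deltas": [[[0, 0, 0, 0, 0, 0, 0.05], [0, 0, 0, 0, 0, 0, 0.05], [0, 0, 0, 0, 0, 0, 0.05], [0, 0, 0, 0, 0, 0, 0.05]]]}}

```text
time: 11.03
tool_pos: [0.5026, 0.0162, 0.0975]
tool_rot: [0.742, 0.671, -0.0, -0.001]
wrist_force: [-6.3, 0.9, 8.3]
grip_width: 0.0595
```

Gripped at 59.5 mm. I'll turn anticlockwise in stages, following the cap's rise.

Call:
{"method": "play_rows", "body": {"deltas": [[[0, 0, -0.0002, 0, 0, -0.1, 0.05], [0, 0, -0.0002, 0, 0, -0.1, 0.05], [0, 0, -0.0002, 0, 0, -0.1, 0.05], [0, 0, -0.0002, 0, 0, -0.1, 0.05], [0, 0, 0, 0, 0, 0, 0.05]]], "squeeze": 60}}

```text
time: 11.45
tool_pos: [0.5031, 0.0165, 0.0983]
tool_rot: [0.592, 0.806, 0.0, -0.001]
wrist_force: [-3.7, 2.3, 7.8]
grip_width: 0.0596
```

```bash
python3 - <<'E'
from h import *
s=manip.sense();print(s["tool_pos"],s["wrist_force"],s["moment"],s["grip_width"],R.from_quat(s["tool_rot"]).as_matrix()[:2,1])
sc=manip.read_camera("scene")
cv2.imwrite("pics/s1c.png",cv2.resize(sc[120:240,190:310,::-1],(600,600),interpolation=3))
E
```

```text
[0.50311792 0.01652858 0.0983112 ] [-3.7055916   2.30002905  7.76087792] [0.23397799 1.20442322 0.03342122] 0.05959394128371303 [0.95444489 0.29838699]
```

View pics/s1c.png

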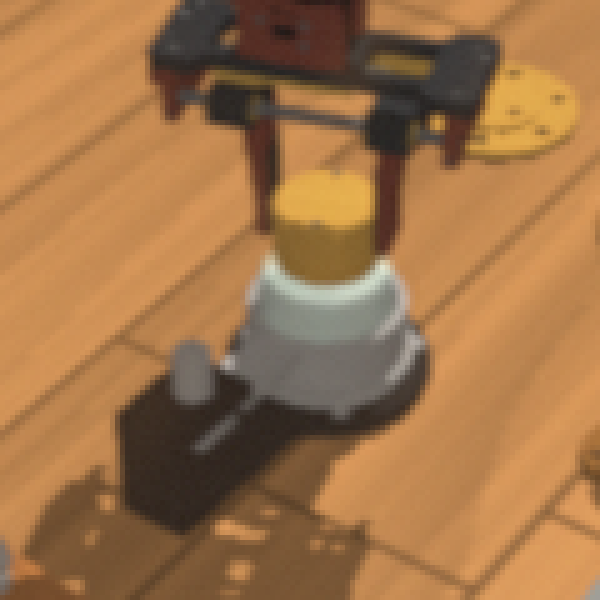

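The fingers hold the cap, the pin is still home, and the dots are at crop (338,172) and (316,225). Checking their direction numerically shows whether the cap follows.

```bash
python3 - <<'E'
from h import *
m=manip.camera_model("scene")
a=plane(m,190+338/5,120+172/5,.1233);b=plane(m,190+316/5,120+225/5,.1233);e=a-b
print(a,b,np.hypot(*e),"dot yaw",np.degrees(np.arctan2(e[1],e[0])))
d=np.load("w5.npz");w={k:d[k] for k in d if k!="im"}
e=plane(w,159+375/4,113+193/4,.1225)-plane(w,159+390/4,113+417/4,.1225);print("before",np.hypot(*e),np.degrees(np.arctan2(e[1],e[0])))
E
```

```text
[0.49535015 0.03690807] [ 0.51367277 -0.01025582] 0.05059793958974224 dot yaw 111.23057045935793
before 0.04827641363327047 87.86779584237341
```

Call:
{"method": "play_rows", "body": {"deltas": [[[0, 0, -0.0002, 0, 0, -0.1, 0.05], [0, 0, -0.0002, 0, 0, -0.1, 0.05], [0, 0, -0.0002, 0, 0, -0.1, 0.05], [0, 0, -0.0002, 0, 0, -0.1, 0.05]]]}}

```text
time: 11.83
tool_pos: [0.5028, 0.0163, 0.0989]
tool_rot: [0.421, 0.907, 0.0, -0.001]
wrist_force: [-5.2, 0.9, 8.6]
grip_width: 0.0597
```

```bash
python3 - <<'E'
from h import *
s=manip.sense();print(s["tool_pos"],s["wrist_force"],s["moment"],s["grip_width"],R.from_quat(s["tool_rot"]).as_matrix()[:2,1])
E
```

```text
[0.50283747 0.01630025 0.09894904] [-5.23781197  0.85006162  8.57244015] [ 0.12956469  1.31251397 -0.27839401] 0.059733364536875555 [0.76432146 0.64483513]
```

The cap follows: the dots turned 23.4° for 22.9° commanded. Finishing the turn to 1.4 rad.

Call:
{"method": "play_rows", "body": {"deltas": [[[0, 0, -0.0002, 0, 0, -0.1, 0.05], [0, 0, -0.0002, 0, 0, -0.1, 0.05], [0, 0, -0.0002, 0, 0, -0.1, 0.05], [0, 0, -0.0002, 0, 0, -0.1, 0.05], [0, 0, -0.0002, 0, 0, -0.1, 0.05]]]}}

```text
time: 12.25
tool_pos: [0.5025, 0.0156, 0.1001]
tool_rot: [0.184, 0.983, -0.0, -0.001]
wrist_force: [-6.2, 0.1, 11.1]
grip_width: 0.0593
```

Call:
{"method": "play_rows", "body": {"deltas": [[[0, 0, -0.0002, 0, 0, -0.1, 0.05], [0, 0, 0, 0, 0, 0, 0.05], [0, 0, 0, 0, 0, 0, 0.05]]]}}

```text
time: 12.5
tool_pos: [0.5026, 0.0156, 0.1004]
tool_rot: [0.137, 0.991, 0.0, -0.001]
wrist_force: [-5.8, -0.2, 9.9]
grip_width: 0.0593
```

```bash
python3 - <<'E'
from h import *
s=manip.sense();print(s["tool_pos"],s["wrist_force"],s["moment"],s["grip_width"],R.from_quat(s["tool_rot"]).as_matrix()[:2,1],s["joint_pos"].round(2))
sc=manip.read_camera("scene");sd=manip.read_camera("side")
cv2.imwrite("pics/s2c.png",np.hstack([cv2.resize(sc[120:220,190:280,::-1],(495,550),interpolation=3),cv2.resize(sd[170:245,255:305,::-1],(300,550),interpolation=3)]))
E
```

```text
[0.50260428 0.01555794 0.10037532] [-5.78662591 -0.21511053  9.87278047] [-0.22433729  1.55874524  0.05671156] 0.05934420033428954 [0.2707767  0.96264217] [-0.45  0.38  0.35  2.09 -0.2   0.71  1.33]
```

View pics/s2c.png

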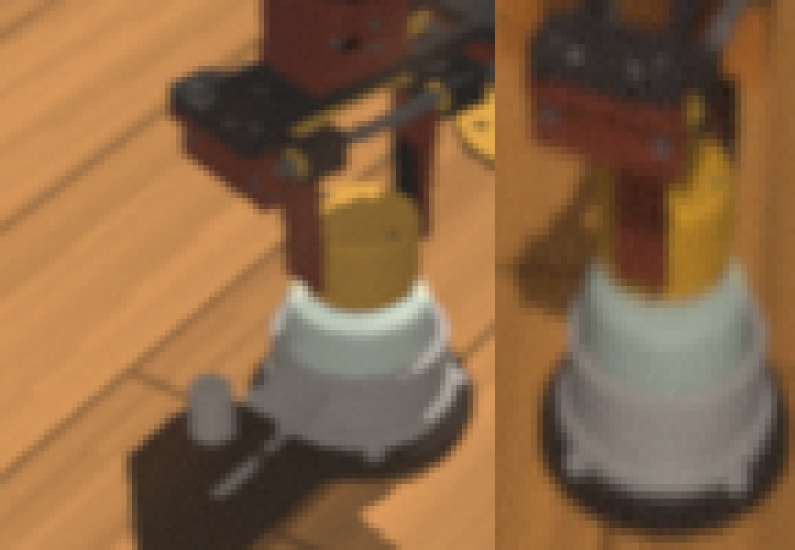

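```bash
python3 - <<'E'
from h import *
m=manip.camera_model("scene");q=plane(m,190+390/5.5,120+235/5.5,.1253)-[.503,.0155];print(q,np.hypot(*q),np.degrees(np.arctan2(-q[1],-q[0])))
E
```

```text
[ 0.02364411 -0.00793559] 0.024940274403619185 161.44688329603193
```

Call:
{"method": "play_rows", "body": {"deltas": [[[0, 0, -0.001, 0, 0, 0, 0.05], [0, 0, -0.001, 0, 0, 0, 0.05], [0, 0, 0, 0, 0, 0, 0.05]]]}}

```text
time: 12.85
tool_pos: [0.5026, 0.0156, 0.1017]
tool_rot: [0.136, 0.991, -0.0, -0.001]
wrist_force: [-5.7, -0.8, 6.8]
grip_width: 0.0592
```

The dot yaw is about 161–168°, which is inside the free range. Lifting gently.

Call:
{"method": "play_rows", "body": {"deltas": [[[0, 0, -0.001, 0, 0, 0, 0.05], [0, 0, -0.001, 0, 0, 0, 0.05], [0, 0, -0.001, 0, 0, 0, 0.05], [0, 0, 0, 0, 0, 0, 0.05]]]}}

```text
time: 13.18
tool_pos: [0.5026, 0.0156, 0.1041]
tool_rot: [0.136, 0.991, -0.0, -0.001]
wrist_force: [-4.9, -0.9, -3.1]
grip_width: 0.0592
```

Call:
{"method": "play_rows", "body": {"deltas": [[[0, 0, -0.002, 0, 0, 0, 0.05], [0, 0, -0.002, 0, 0, 0, 0.05], [0, 0, 0, 0, 0, 0, 0.05]]]}}

```text
time: 13.43
tool_pos: [0.5029, 0.016, 0.1086]
tool_rot: [0.136, 0.991, -0.0, -0.001]
wrist_force: [-5.8, -0.7, -1.2]
grip_width: 0.0593
```

It is free: no resistance while lifting. Raise a further 38 mm, which puts the rim about 32 mm above the mouth.

Call:
{"method": "play_rows", "body": {"deltas": [[[0, 0, -0.008, 0, 0, 0, 0.05], [0, 0, -0.01, 0, 0, 0, 0.05], [0, 0, -0.01, 0, 0, 0, 0.05], [0, 0, -0.01, 0, 0, 0, 0.05], [0, 0, 0, 0, 0, 0, 0.05]]]}}

```text
time: 13.85
tool_pos: [0.5062, 0.016, 0.1497]
tool_rot: [0.136, 0.991, 0.001, 0.003]
wrist_force: [0.5, 0.1, -2.2]
grip_width: 0.0596
```

Call:
{"method": "play_rows", "body": {"deltas": [[[0, 0, 0, 0, 0, 0, 0.05], [0, 0, 0, 0, 0, 0, 0.05], [0, 0, 0, 0, 0, 0, 0.05]]]}}

```text
time: 14.1
tool_pos: [0.5035, 0.0159, 0.1463]
tool_rot: [0.135, 0.991, -0.0, -0.0]
wrist_force: [-0.7, 0.8, -1.6]
grip_width: 0.0592
```

```bash
python3 - <<'E'
from h import *
s=manip.sense();print(s["time"],s["tool_pos"],s["tool_rot"],s["wrist_force"],s["grip_width"])
sc=manip.read_camera("scene");sd=manip.read_camera("side")
cv2.imwrite("pics/s3c.png",np.hstack([cv2.resize(sc[110:240,190:280,::-1],(400,578),interpolation=3),cv2.resize(sd[130:260,225:315,::-1],(400,578),interpolation=3)]))
E
```

```text
14.1 [0.50346017 0.0158704  0.14632626] [ 1.35460929e-01  9.90782650e-01 -7.36806984e-05 -2.66945731e-04] [-0.67581608  0.81726835 -1.59973455] 0.059188988251864104
```

View pics/s3c.png

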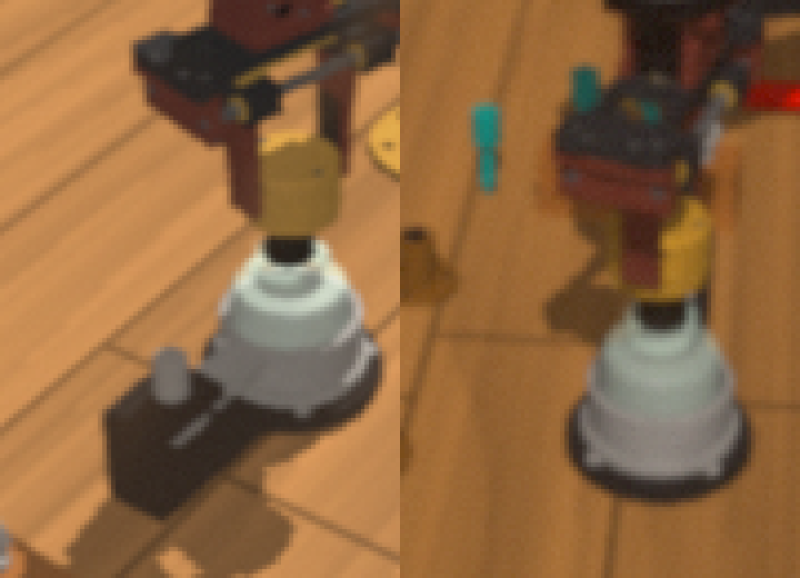

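The cap is held level above the mouth, and the wrist load of 1.6 N matches the cap's weight alone. A dark cylinder shows between cap and mouth, so I'll rise 15 mm more to be sure nothing touches.

Call:
{"method": "play_rows", "body": {"deltas": [[[-0.0005, 0, -0.005, 0, 0, 0, 0.05], [0, 0, -0.005, 0, 0, 0, 0.05], [0, 0, -0.005, 0, 0, 0, 0.05], [0, 0, 0, 0, 0, 0, 0.05], [0, 0, 0, 0, 0, 0, 0.05]]]}}

```text
time: 14.62
tool_pos: [0.5046, 0.0158, 0.1622]
tool_rot: [0.135, 0.991, 0.0, 0.001]
wrist_force: [-0.2, 0.3, -1.8]
grip_width: 0.0595
```

Call:
{"method": "play_rows", "body": {"deltas": [[[0, 0, 0, 0, 0, 0, 0.05], [0, 0, 0, 0, 0, 0, 0.05], [0, 0, 0, 0, 0, 0, 0.05], [0, 0, 0, 0, 0, 0, 0.05]]]}}

```text
time: 14.95
tool_pos: [0.5041, 0.0157, 0.1615]
tool_rot: [0.135, 0.991, -0.0, -0.0]
wrist_force: [0.7, 0.7, -1.6]
grip_width: 0.0593
```

```bash
python3 - <<'E'
from h import *
s=manip.sense();print(s["time"],s["tool_pos"],s["tool_rot"],s["wrist_force"],s["grip_width"])
sc=manip.read_camera("scene");sd=manip.read_camera("side")
cv2.imwrite("pics/s4c.png",np.hstack([cv2.resize(sc[110:240,190:280,::-1],(400,578),interpolation=3),cv2.resize(sd[130:260,225:315,::-1],(400,578),interpolation=3)]))
E
```

```text
14.95 [0.50409199 0.01567423 0.16149026] [ 1.35484102e-01  9.90779505e-01 -6.29479115e-05 -1.63357780e-04] [ 0.73961636  0.722505   -1.59522217] 0.05932567496303314
```

View pics/s4c.png

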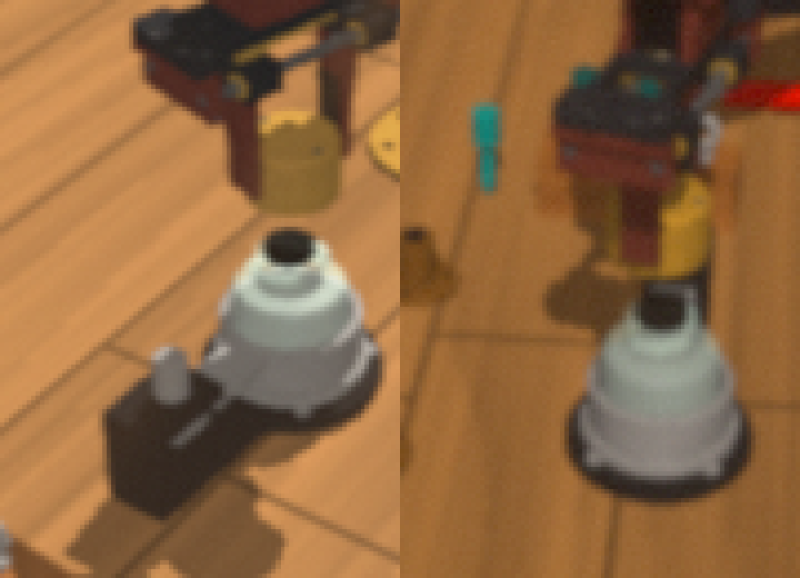

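The dark piece belongs to the jar's mouth. The cap is clear of it, level and centred, and the pin is still home.

```bash
python3 -c "
from workcell import manip
print(manip.job_done())"
```

```text
the job is handed in; nothing more can be done
None
```

The job is done and handed in at about 15 s of the 48 s allowed; no verdict was reported.

- **Pin:** I took the grey round-headed pin from the rack and pushed it home in the fork. It met a 19 N reaction at the expected height, and from above the head sat where expected, to within a pixel.
- **Cap:** I gripped the cap and turned it 1.39 rad anticlockwise. The dots on its top followed, though only approximately by the last reading: about 161° in the scene camera, where 168° was expected. Either value is within the free range. It then lifted without resistance.
- **Last checks:**
  - The cap is level and held at 59 mm opening. The only load on the wrist is 1.6 N, which is the cap's own weight.
  - Its rim is about 48 mm above the mouth and within about 2 mm of the jar's axis, with a visible gap below.
  - The pin is still home in the last pictures.
  - I saw nothing else moved. The ring pin was not looked at closely again after the grasp, and the jar's angle was judged only by eye.

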